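Set the sander's feed lever and start it

TASK

On the bench sander, push the orange-knobbed feed lever through its gate into the slot marked by the blue dot, fully home to the end of the slot, then press the green start button right down and let it go. Only push with the shut fingertips or the outside of a finger: the lever's knob must not come between the fingers. Do not press the button before the lever is home, and leave the glue bottle, wheel, jar and screwdriver where they are.

Things in the scene. Friction and masses are not known exactly. Their poses are not given: they have to be found in the camera images.
- machine: Bench sander, yawed up to about 0.3 rad; origin under the casing's centre. Its axes: x away from the robot at yaw 0, y left, z up. Grey casing 200 (x) by 360 (y) mm, flat deck 134 mm above the table. On its +x side a feed belt and a drum, no higher than 136 mm. It carries the gate, lever, dots and button. All offsets below are in its axes, in mm.
- gate_center (a point): Centre of the gate plate's top face, 140 mm above the table. Aluminium, 128 x 132 mm. Slots 14 mm wide: three columns along x, at y = -30, 0 and +30, joined only by one cross channel along y at x = 0 (a three-column H). The stem's axis travels x = -25 to +25 in a column. The teeth between columns have round ends that help the stem into the channel.
- knob (a point): Centre of the lever's orange ball knob, diameter 34, on a 10 mm steel stem (collar 16 thick to 28 below the ball's centre). 180 mm from the lever's pivot, which lies 120 under the gate centre: the knob is 200 above the table upright, about 191 when home. It starts in the middle column (offset y = 0), x anywhere within +-35. It stays where left; 2 to 4 N pushes it.
- dot_blue: Blue dot on the plate, 16 across, origin at its underside. It is at offset (+-46, +-42) from the gate centre, at any of the four outer corners, and marks the outer slot at that corner; yellow, black and red dots mark the other three. With the lever at that slot's end the knob's centre is at about (+-37, +-42 to 46) (same signs), 10 mm from the dot, nearly over it.
- start_top (a point): Centre of the top face of the green round start button, 32 mm in diameter, in a black housing on the deck, 125 mm from the gate centre towards the machine's -y; the top face is about 156 mm above the table. It is pushed straight down.
- start (a joint): Travel of the start button in m: 0 released, 0.006 fully down; about 1.5 N starts it and 5 N takes it fully down; it springs back by itself.
- glue: Small glue bottle, 30 mm in diameter, 65 mm tall, red cap, standing on the deck on the gate's +y side; origin at the centre of its underside. Loose; leave alone.
- wheel: Black model-aircraft wheel, 52 mm in diameter, 18 mm thick, lying on the deck on the gate's +y side; origin at the centre of its underside. Loose; leave alone.
- jar: Glass jar with blue cap, 60 mm in diameter, 80 mm tall, standing on the table on the machine's -y side; origin at the centre of its underside. Loose; leave alone.
- driver: Red-handled screwdriver, 200 mm long, lying on the table on the machine's +y side; origin under its middle. Loose; leave alone.

How it is judged:
On the way, in this order (a step that is already met when the one before it is completed fails the run):
1. the lever is fully home in the slot with the blue dot (horizontal distance between knob and dot_blue below 0.018 m), for 0.2 s.
2. the start button is pressed right down (value of joint start above 0.0045 m), for 0.05 s.
At the end, for the whole second after the job is handed in: The lever stands home in the slot with the blue dot: knob centre within 18 mm (horizontally) of the dot, which is within about 8 mm of the end of its travel; the start button has been pressed at least 4.5 mm after that, and is let go (less than 2 mm down) (horizontal distance between knob and dot_blue below 0.018 m and value of joint start below 0.002 m); the robot touches nothing.
It fails at once if the start button is pressed (over 2.5 mm) while the lever is not home in the slot with the blue dot (value of joint start above 0.0025 m and horizontal distance between knob and dot_blue above 0.018 m).
It fails at once if the lever's knob is between the fingers (grasp point within 12 mm of the knob's centre) (distance between the grasp point and knob below 0.012 m).
It fails at once if a bystander is moved more than 20 mm or lifted (distance of any of glue, wheel, jar, driver from where it was at the start of the episode above 0.02 m).
It also fails if it takes over 58 s, if anything falls off the work surface, if the arm or the gripper's body presses on something with over 40 N, if the wrist force passes 120 N, or if a joint passes its speed limit or range.

ROBOT

A 7-joint arm with a two-finger parallel gripper is mounted at the origin on the work surface. World frame = base frame: x ahead of the robot, y to its left, z up, the work surface at z = 0. Lengths are in m, angles in rad, forces in N, time in s.
With the tool pointing down it reaches from about 0.4 to 0.9 m from the base axis. Payload 5.5 kg.
Tool frame: the origin (TCP) lies midway between the tips of the shut fingers; the grasp point (between the pads) lies 19 mm behind it; z points along the fingers, y is the direction in which the jaws open and shut (so a half turn about z gives the same grasp; the last joint's range is limited). The gripper opens to 85 mm and grips with 20 to 120 N. Pads are 22 mm wide; open, the fingers measure 114 mm over their backs; the gripper's body (76 mm by 85 mm) begins 54 mm behind the grasp point. The pads swing forward as they close: fully open they stand 13 mm farther back than shut.
Start: joints at [-0.848, 0.501, -0.427, 1.55, 0.221, 1.138, -0.21], TCP at [0.288, 0.583, 0.231] pointing down, gripper open.
Joint ranges: [-2.88, 2.88], [-0.31, 2.03], [-1.54, 1.56], [0.2, 2.42], [-1.41, 4.55], [0.19, 2.02], [-2.57, 2.57]. Speed limits (rad/s): [2.57, 2.57, 3.14, 3.14, 3.14, 3.14, 3.14].

INTERFACE

Orientations are given as a 3x3 rotation matrix whose columns are the frame's x, y, z axes.
In Python, from bench import manip, viewer, nets gives the robot as it stands. Calls block until the motion is done:
- manip.goto(position, orientation): joint-space move of the TCP to a pose.
- manip.line_to(position, vel=0.15, ori=None, force_limit=None): straight line of the TCP; ori=None keeps the orientation; vel is the mean speed in m/s. With force_limit (N) it stops when the force on the tool has changed by that much, and returns True; else False.
- manip.goto_joints(angles): joint-space move.
- manip.grip(opening): finger opening in m; the grip force is fixed at half the most; returns when the fingers have stopped.
- manip.sleep(seconds).
- manip.solve_ik(position, orientation): joint angles nearest the present ones, or None.
- viewer.read_camera(name): name is "scene" or "top"; returns the picture (384x512x3 uint8, blue, green, red); there is no depth.
- viewer.camera_model(name): a dict with "fx", "fy", "cx", "cy" (pixels), "R" (3x3) and "t" (3): a world point X has camera coordinates R X + t. Camera axes: x right, y down, z forward; pixel columns grow to the right and rows downward; lengths in m; the calibration is good to about 2 mm. A picture is of the moment at which its call begins. camera_model takes no time and is no camera call.
A pose or a line that the arm cannot do raises manip.Unreachable and nothing moves.
- manip.sign_off(): hands the job in, once; it reports no verdict.
Trained networks look in the newest picture that a camera, given by its name, has taken for a name from the list of things; names that differ only in an ending like _2 or _b are one class to them, and where a whole thing is asked for, a point or a joint stands for the part that bears it (a point fixed in the world has none). Each returns a list of dicts, best first, with "confidence" (0 to 1); they miss things now and then, are a little off and sometimes report something else, mostly with a low value. They report only what shows in the picture. A call takes as long as a camera call.
- nets.regions_of(thing, camera): "region" (384x512 bool, what is visible of it) and "rect" ([left, top, width, height] in pixels, round what is visible of it).
Readings, each from a call of its own:
- manip.read_t(): time.
- manip.read_joint_pos(): joint angles.
- manip.read_joint_velocities(): joint speeds.
- manip.read_tau(): joint torques, N m.
- manip.read_tool_pos(): TCP position.
- manip.read_tool_rot(): TCP orientation.
- manip.read_wrist_force(): force on the tool from outside, world axes, zero at the start.
- manip.read_ft_torque(): the same for the moment, N m.
- manip.read_width(): finger opening in m.
Only numpy, scipy, OpenCV 4.12 (cv2) and the standard library are available. Lean on these libraries where they do the work, as an engineer would, in place of code of your own. Each camera call takes 0.05 s, during which the arm holds its last target.

## Working session

There is one attempt and no reset: what is moved stays moved. The work goes in short steps, each a Python script; the robot and the scene stay as the last script left them, time stands still between calls to the robot, and variables do not carry over. Pictures are saved under pics/ and viewed, and the job is handed in when it is done.

```bash
mkdir -p pics; ls; python3 - <<'E'
from bench import manip, viewer, nets
import cv2, numpy as np
for c in ("scene","top"):
    im=viewer.read_camera(c); cv2.imwrite(f"pics/{c}0.png",im)
    m=viewer.camera_model(c); print(c,m)
    for n in ("gate_center","knob","dot_blue","start_top","glue","jar","wheel","driver"):
        for r in nets.regions_of(n,c)[:2]:
            ys,xs=np.nonzero(r["region"]); print(n,round(r["confidence"],2),r["rect"],xs.mean().round(1),ys.mean().round(1),len(xs))
print(manip.read_t())
E
```

```text
pics
scene {'fx': 372.1552263985705, 'fy': 372.1552263985705, 'cx': 257.87060652944166, 'cy': 190.09887923303359, 'R': array([[ 0.7106208 ,  0.7034013 ,  0.0156424 ],
       [ 0.58670169, -0.58015938, -0.56497453],
       [-0.38832873,  0.41066007, -0.82496006]]), 't': array([-0.41666131, -0.20080751,  1.13234918])}
gate_center 0.69 [171.3, 149.8, 265.4, 232.9] 305.6 275.6 34486
knob 0.79 [271.3, 201.3, 13.4, 27.3] 274.3 212.6 260
dot_blue 0.48 [264.0, 242.1, 10.1, 6.1] 266.8 243.0 41
start_top 0.64 [213.8, 252.9, 17.2, 14.6] 222.7 258.2 193
glue 0.68 [306.1, 177.9, 14.3, 22.3] 312.8 189.2 239
jar 0.96 [169.1, 328.5, 37.3, 36.2] 187.3 347.7 975
wheel 0.83 [263.0, 157.7, 22.6, 22.0] 274.0 167.3 368
driver 0.65 [290.0, 147.1, 27.7, 20.8] 303.8 156.8 304
driver 0.4 [168.7, 150.3, 268.2, 233.6] 305.6 275.7 34269
top {'fx': 421.79019590332615, 'fy': 421.79019590332615, 'cx': 248.5999408668226, 'cy': 191.98049541370122, 'R': array([[-0.01140201, -0.99979518,  0.01672086],
       [-0.99238922,  0.00926394, -0.12279174],
       [ 0.12261169, -0.01799367, -0.99229159]]), 't': array([0.02942979, 0.5468613 , 1.18664524])}
gate_center 0.89 [182.0, 46.5, 142.4, 184.2] 248.4 137.4 19469
gate_center 0.67 [198.3, 190.8, 21.7, 19.1] 209.6 200.2 308
knob 0.7 [245.2, 152.3, 13.7, 13.8] 253.1 157.7 145
start_top 0.58 [295.7, 161.9, 11.9, 9.4] 300.7 166.4 103
start_top 0.5 [201.9, 192.7, 19.5, 18.4] 210.0 200.5 286
glue 0.6 [202.9, 153.2, 14.2, 12.4] 207.8 157.9 98
jar 0.81 [332.9, 145.0, 27.3, 24.0] 346.2 155.4 417
wheel 0.61 [199.5, 186.8, 21.9, 23.8] 209.6 200.0 312
wheel 0.41 [179.4, 43.6, 146.3, 183.5] 248.2 137.2 19591
driver 0.69 [152.8, 168.6, 10.8, 64.1] 156.2 210.7 366
0.9
```

```bash
python3 - <<'E'
import cv2
a=cv2.imread("pics/top0.png")[110:240,140:370]; cv2.imwrite("pics/t1.png",cv2.resize(a,None,fx=3.4,fy=3.4,interpolation=cv2.INTER_CUBIC))
a=cv2.imread("pics/scene0.png")[130:300,190:390]; cv2.imwrite("pics/s1.png",cv2.resize(a,None,fx=3.4,fy=3.4,interpolation=cv2.INTER_CUBIC))
E
```

```text
(no output)
```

View pics/top0.png

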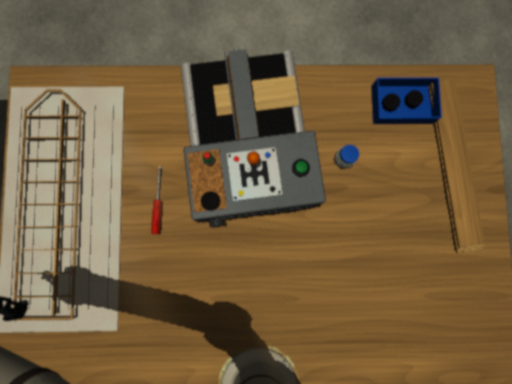

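View pics/t1.png

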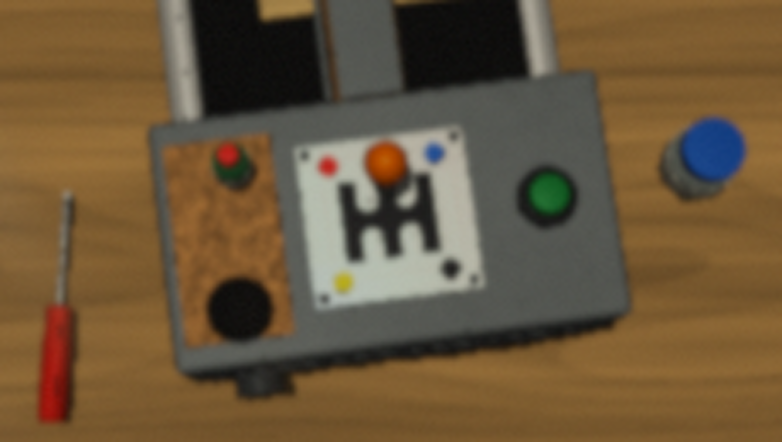

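View pics/s1.png

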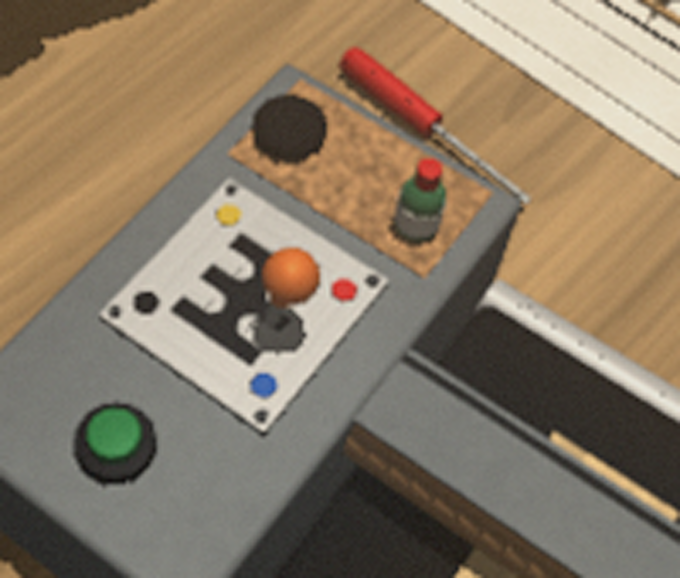

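The top view shows the blue dot at about pixel (268,155), the far right corner of the plate, so offset (+46,-42). The knob is at (253,157), in the far part of the middle column. The button is at (301,167), the glue at (208,157) and the wheel at (210,200). Next I fit the gate pose from these.

```bash
cat > h.py <<'E'
from bench import manip, viewer, nets
import cv2, numpy as np
from scipy.optimize import least_squares
def proj(m,X):
    c=m["R"]@np.asarray(X)+m["t"]; return np.array([m["fx"]*c[0]/c[2]+m["cx"],m["fy"]*c[1]/c[2]+m["cy"]])
def backz(m,uv,z):
    d=m["R"].T@np.array([(uv[0]-m["cx"])/m["fx"],(uv[1]-m["cy"])/m["fy"],1]); o=-m["R"].T@m["t"]
    return o+d*(z-o[2])/d[2]
def blob(im,lo,hi,near,rad=12):
    hsv=cv2.cvtColor(im,cv2.COLOR_BGR2HSV); k=cv2.inRange(hsv,lo,hi)
    w=np.zeros_like(k); cv2.circle(w,tuple(int(v) for v in near),rad,255,-1); k&=w
    n,l,s,c=cv2.connectedComponentsWithStats(k)
    if n<2: return None,0
    i=1+np.argmax(s[1:,4]); return c[i],s[i,4]
COL=dict(red=((0,120,110),(6,255,255)),blue=((100,110,90),(130,255,255)),yellow=((22,100,110),(36,255,255)),orange=((6,150,80),(16,255,255)),green=((50,100,50),(80,255,255)))
E
python3 - <<'E'
from h import *
near={"top":dict(red=(236,159),blue=(268,155),yellow=(241,193),orange=(253.5,157),green=(301,167)),
"scene":dict(red=(291,215),blue=(267.5,243),yellow=(257,193),orange=(275.5,211),green=(223.5,257.5))}
off=dict(red=(46,42),blue=(46,-42),yellow=(-46,42))
M={c:viewer.camera_model(c) for c in near}; P={}
for c in near:
    im=cv2.imread(f"pics/{c}0.png")
    for k,v in near[c].items():
        b,a=blob(im,*COL[k],v,9 if k in off else 14); P[c,k]=b; print(c,k,b,a, backz(M[c],b,.141 if k in off else .156 if k=='green' else .2).round(4) if b is not None else '')
def gp(p,o): 
    c,s=np.cos(p[2]),np.sin(p[2]); return np.array([p[0]+c*o[0]-s*o[1],p[1]+s*o[0]+c*o[1]])
for cs in (["top"],["scene"],["top","scene"]):
    def f(p):
        r=[]
        for c in cs:
            for k in off: r+=list(proj(M[c],[*gp(p,np.array(off[k])/1e3),.141])-P[c,k])
            r+=list(proj(M[c],[*gp(p,(0,-.125)),.156])-P[c,'green'])
        return r
    s=least_squares(f,[.63,0,0]); print(cs,s.x.round(4),np.abs(s.fun).max().round(2), "btn",gp(s.x,(0,-.125)).round(4))
p=s.x
def fk(q): 
    x=np.array([*gp(p,q),0.02+np.sqrt(.18**2-q[0]**2-q[1]**2)]);return x
for cs in (["top"],["scene"],["top","scene"]):
    s=least_squares(lambda q:np.concatenate([proj(M[c],fk(q))-P[c,'orange'] for c in cs]),[.03,0]); print("knob off",s.x.round(4),fk(s.x).round(4),s.fun.round(2))
E
```

```text
top red [236.         158.35294118] 17 [0.6243 0.0582 0.141 ]
top blue [267.28571429 154.5       ] 14 [ 0.6341 -0.0253  0.141 ]
top yellow [240.63636364 192.63636364] 22 [0.5323 0.0467 0.141 ]
top orange [253.08181818 157.57272727] 110 [0.6138 0.0145 0.2   ]
top green [301.29411765 166.41176471] 119 [ 0.5983 -0.1131  0.156 ]
scene red [290.78787879 214.72727273] 33 [0.6252 0.0579 0.141 ]
scene blue [267.08571429 242.68571429] 35 [ 0.6352 -0.0258  0.141 ]
scene yellow [256.84375 192.625  ] 32 [0.5338 0.0467 0.141 ]
scene orange [275.13020833 210.22916667] 192 [0.6162 0.0138 0.2   ]
scene green [223.05050505 257.09090909] 198 [ 0.6011 -0.1146  0.156 ]
['top'] [0.5833 0.0108 0.1212] 0.14 btn [ 0.5984 -0.1133]
['scene'] [0.5848 0.0101 0.1265] 0.38 btn [ 0.6006 -0.1139]
['top', 'scene'] [0.5842 0.0104 0.1247] 0.77 btn [ 0.5998 -0.1136]
knob off [0.0304 0.0002] [0.6144 0.0144 0.1974] [-0.  0.]
knob off [0.0313 0.0008] [0.6151 0.0151 0.1973] [0. 0.]
knob off [0.031  0.0005] [0.6149 0.0148 0.1973] [-0.17 -0.18 -0.19  0.  ]
```

```bash
cat >> h.py <<'E'
G=np.array([.5842,.0104]); YAW=.1247
_c,_s=np.cos(YAW),np.sin(YAW)
def W(x,y,z): # mm offsets -> world
    return np.array([G[0]+(_c*x-_s*y)/1e3,G[1]+(_s*x+_c*y)/1e3,z])
def loc(p):
    d=np.asarray(p)[:2]-G; return np.array([_c*d[0]+_s*d[1],-_s*d[0]+_c*d[1]])*1e3
def ori(sg=1,a=0): # tool x along machine x rotated by a, z down
    t=YAW+a; x=np.array([np.cos(t),np.sin(t),0])*sg; z=np.array([0,0,-1.]); return np.column_stack([x,np.cross(z,x),z])
def knob(tag):
    M={}; P={}
    for c in("top","scene"):
        im=viewer.read_camera(c); cv2.imwrite(f"pics/{tag}_{c}.png",im); M[c]=viewer.camera_model(c)
        P[c],a=blob(im,*COL['orange'],(253,165) if c=="top" else (270,215),45)
        print(c,P[c],a)
    fk=lambda q:np.array([*W(q[0]*1e3,q[1]*1e3,0)[:2],0.02+np.sqrt(.18**2-q[0]**2-q[1]**2)])
    for cs in(["top"],["scene"]):
        if P[cs[0]] is None: continue
        s=least_squares(lambda q:np.concatenate([proj(M[c],fk(q))-P[c] for c in cs]),[0,0]); print("knob",cs,(s.x*1e3).round(1))
E
python3 - <<'E'
from h import *
print(manip.read_tool_rot().round(2))
for sg in(1,-1):
    for p in [(85,0,.30),(75,0,.18),(20,0,.18),(0,45,.18),(-40,-45,.18),(10,-45,.18),(0,-125,.148)]:
        q=manip.solve_ik(W(*p),ori(sg)); print(sg,p,None if q is None else np.round(q,2))
print(manip.read_t())
E
```

```text
[[-0.9   0.44  0.  ]
 [ 0.44  0.9   0.  ]
 [ 0.    0.   -1.  ]]
1 (85, 0, 0.3) [-0.21  0.45  0.19  1.43 -0.09  1.26 -1.45]
1 (75, 0, 0.18) [-0.23  0.54  0.22  1.59 -0.13  1.03 -1.42]
1 (20, 0, 0.18) [-0.23  0.44  0.21  1.74 -0.11  0.97 -1.42]
1 (0, 45, 0.18) [-0.3   0.4   0.2   1.79 -0.1   0.95 -1.5 ]
1 (-40, -45, 0.18) [-0.17  0.36  0.23  1.87 -0.1   0.93 -1.33]
1 (10, -45, 0.18) [-0.17  0.44  0.23  1.75 -0.12  0.97 -1.34]
1 (0, -125, 0.148) [-0.08  0.5   0.29  1.75 -0.17  0.92 -1.16]
-1 (85, 0, 0.3) [ 0.12  0.46 -0.28  1.42  0.13  1.27  1.53]
-1 (75, 0, 0.18) [ 0.14  0.55 -0.3   1.58  0.18  1.04  1.49]
-1 (20, 0, 0.18) [ 0.15  0.45 -0.28  1.72  0.15  0.98  1.51]
-1 (0, 45, 0.18) [ 0.1   0.42 -0.31  1.78  0.15  0.97  1.43]
-1 (-40, -45, 0.18) [ 0.19  0.36 -0.2   1.86  0.09  0.93  1.64]
-1 (10, -45, 0.18) [ 0.19  0.44 -0.24  1.73  0.12  0.98  1.61]
-1 (0, -125, 0.148) [ 0.26  0.49 -0.16  1.73  0.09  0.92  1.76]
0.9
```

```bash
python3 - <<'E'
from h import *
manip.grip(0.0)
manip.line_to([.288,.583,.32],vel=.2)
manip.goto(W(85,0,.30),ori(-1))
manip.line_to(W(85,0,.178),vel=.15)
print(manip.read_t(),loc(manip.read_tool_pos()),manip.read_wrist_force().round(2))
r=manip.line_to(W(33,0,.178),vel=.06,force_limit=15)
print(r,manip.read_t(),loc(manip.read_tool_pos()),manip.read_wrist_force().round(2))
knob("a"); 
a=cv2.imread("pics/a_scene.png")[130:300,190:390]; cv2.imwrite("pics/a1.png",cv2.resize(a,None,fx=3,fy=3))
E
```

```text
5.6417 [85.8749244   0.10073304] [ 0.31 -0.06  0.73]
False 6.6583 [3.25788603e+01 7.31350421e-03] [ 1.73  0.94 -0.28]
top [216.40987654 174.27407407] 405
scene [258.96153846 200.96153846] 26
knob ['top'] [ 5.  98.4]
knob ['scene'] [-6.2 -3. ]
```

View pics/a1.png

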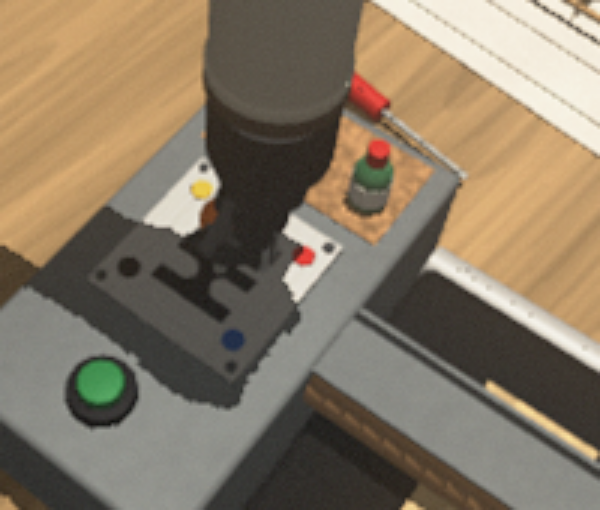

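The gripper hides the knob: only its left edge shows, near (209,216) in the crop. I'll back off to measure it.

```bash
python3 - <<'E'
from h import *
import h
manip.line_to(W(50,0,.178),vel=.15)
manip.line_to(W(60,0,.29),vel=.25)
manip.line_to(W(50,110,.30),vel=.3)
knob("b"); print(manip.read_t())
a=cv2.imread("pics/b_scene.png")[130:300,190:390]; b=cv2.imread("pics/b_top.png")[110:230,200:330]
cv2.imwrite("pics/b1.png",np.hstack([cv2.resize(a,(400,340)),cv2.resize(b,(368,340))]))
E
```

```text
top [254.89108911 167.0990099 ] 101
scene [264.41474654 203.06912442] 217
knob ['top'] [ 5.2 -0.8]
knob ['scene'] [ 5.4 -0.3]
8.2417
```

View pics/b1.png

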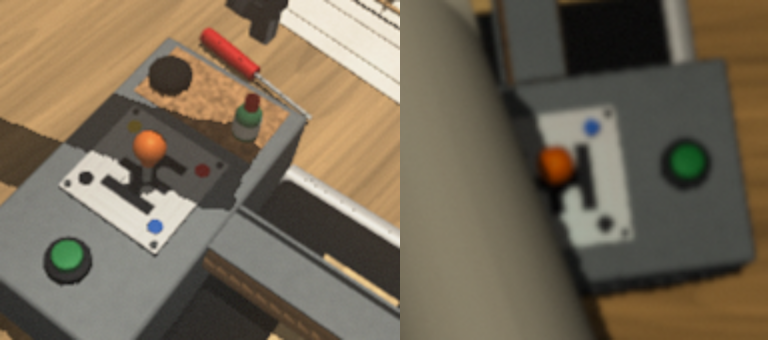

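```bash
python3 - <<'E'
from h import *
manip.line_to(W(62,0,.29),vel=.3)
manip.line_to(W(48,0,.178),vel=.25)
print(manip.line_to(W(27.6,0,.178),vel=.05,force_limit=15),loc(manip.read_tool_pos()))
manip.line_to(W(50,0,.178),vel=.15)
manip.line_to(W(55,20,.25),vel=.25)
manip.line_to(W(2,52,.25),vel=.25)
manip.line_to(W(0,52,.178),vel=.2)
print(manip.read_t(),loc(manip.read_tool_pos()))
print(manip.line_to(W(0,-14,.178),vel=.05,force_limit=12),loc(manip.read_tool_pos()),manip.read_wrist_force().round(2),manip.read_t())
knob("c")
a=cv2.imread("pics/c_scene.png")[130:300,190:390]; b=cv2.imread("pics/c_top.png")[110:230,200:330]
cv2.imwrite("pics/c1.png",np.hstack([cv2.resize(a,(400,340)),cv2.resize(b,(368,340))]))
E
```

```text
False [27.51099952 -0.13338552]
11.575 [ 0.24192809 51.3297077 ]
False [ -0.21304946 -13.8248211 ] [-0.58  2.02 -1.49] 13.0417
top [216.44444444 174.41234568] 405
scene [249.2037037  218.92592593] 162
knob ['top'] [ 4.6 98.3]
knob ['scene'] [  2.1 -45. ]
```

View pics/c1.png

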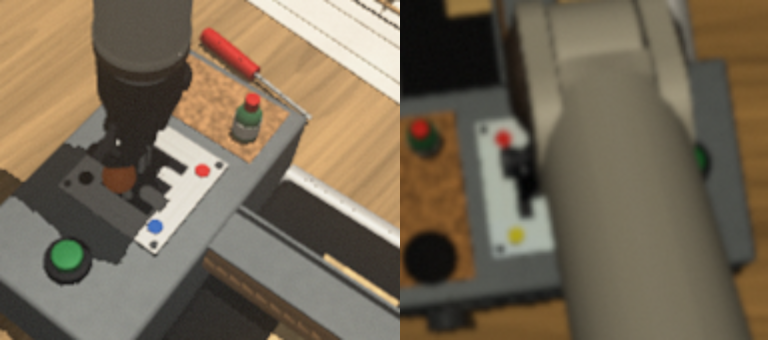

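The lever came through the channel to about (2,-45) (scene crop pixel (119,180)). Next I push it +x along the slot.

```bash
python3 - <<'E'
from h import *
manip.line_to(W(0,5,.178),vel=.15)
manip.line_to(W(-5,10,.25),vel=.25)
manip.line_to(W(-42,-45,.25),vel=.25)
manip.line_to(W(-42,-45,.178),vel=.2)
print(manip.line_to(W(12,-45,.178),vel=.05,force_limit=14),loc(manip.read_tool_pos()),manip.read_wrist_force().round(2),manip.read_t())
manip.line_to(W(-25,-45,.178),vel=.15)
manip.line_to(W(-25,-45,.29),vel=.25)
manip.line_to(W(-50,80,.29),vel=.3)
knob("d");print(manip.read_t())
a=cv2.imread("pics/d_scene.png")[130:300,190:390]; b=cv2.imread("pics/d_top.png")[110:230,200:330]
cv2.imwrite("pics/d1.png",np.hstack([cv2.resize(a,(400,340)),cv2.resize(b,(368,340))]))
E
```

```text
False [ 10.95495643 -44.83696753] [-4.15 -0.11 -2.73] 16.0167
top [269.31304348 152.80869565] 115
scene [264.84474886 228.78538813] 219
knob ['top'] [ 38.6 -42.9]
knob ['scene'] [ 38.3 -42. ]
17.6917
```

View pics/d1.png

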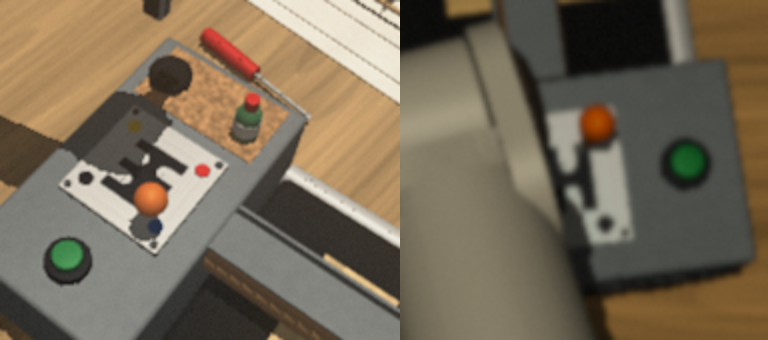

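The lever is home: the knob is at (38.5,-42.5), about 8 mm from the dot. Now I press the button.

```bash
python3 - <<'E'
from h import *
manip.line_to(W(-20,-125,.29),vel=.3)
manip.line_to(W(0,-125,.20),vel=.2)
manip.line_to(W(0,-125,.17),vel=.1)
f0=manip.read_wrist_force()
r=manip.line_to(W(0,-125,.145),vel=.02,force_limit=14)
print(r,manip.read_tool_pos().round(4),manip.read_wrist_force().round(2),f0.round(2))
manip.sleep(.2); print(manip.read_tool_pos().round(4),manip.read_wrist_force().round(2))
E
```

```text
True [ 0.5997 -0.1136  0.1502] [-0.68  0.81  5.1 ] [ 0.6  -0.05  0.36]
[ 0.5997 -0.1136  0.1501] [-1.2   0.54  7.03]
```

```bash
python3 - <<'E'
from h import *
manip.line_to(W(0,-125,.20),vel=.1)
manip.line_to(W(-20,-125,.29),vel=.2)
manip.line_to(W(-50,80,.30),vel=.3)
manip.sleep(.3)
knob("e");print(manip.read_t(),manip.read_wrist_force().round(2))
for c in("top","scene"):
    m=viewer.camera_model(c); im=cv2.imread(f"pics/{c}0.png");im2=cv2.imread(f"pics/e_{c}.png")
    n=(301,167) if c=="top" else (223,257)
    print(c,"green before/after",blob(im,*COL['green'],n,14),blob(im2,*COL['green'],n,14))
a=cv2.imread("pics/e_scene.png")[130:370,160:390]; b=cv2.imread("pics/e_top.png")[110:230,200:365]
cv2.imwrite("pics/e1.png",np.hstack([cv2.resize(a,(383,400)),cv2.resize(b,(412,300),).copy() if 0 else cv2.copyMakeBorder(cv2.resize(b,(412,300)),0,100,0,0,0)]))
E
```

```text
top [269.31034483 152.86206897] 116
scene [264.8173516  228.73515982] 219
knob ['top'] [ 38.5 -42.8]
knob ['scene'] [ 38.2 -42. ]
23.2583 [-0.26  1.17 -0.06]
top green before/after (array([301.29411765, 166.41176471]), np.int32(119)) (array([301.12844037, 166.44954128]), np.int32(109))
scene green before/after (array([223.05050505, 257.09090909]), np.int32(198)) (array([223.09, 257.19]), np.int32(200))
```

View pics/e1.png

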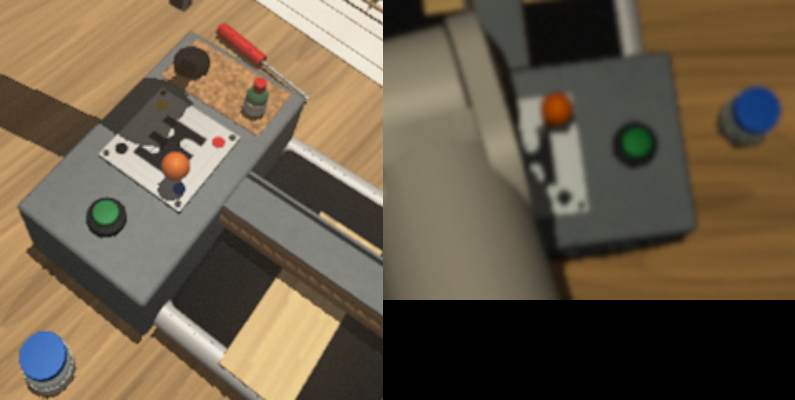

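The pictures show the knob over the blue dot at (175,165), the button back up at (106,212), and the glue, wheel, jar and driver in place. I hand the job in.

```bash
python3 -c "
from bench import manip
manip.sign_off()"
```

```text
the job is handed in; nothing more can be done
```

The lever is home in the blue-dot slot, the start button was pressed down and let go, and I handed the job in. The last clock reading, just before that, was 23.3 s of the 58 s allowed.

**Lever:** With the shut fingers I pushed the knob back to the cross channel, across to the right column, then forward along the slot. The last pictures put the knob at about (38, -42) mm from the gate centre in both cameras, about 8 mm from where the blue dot should be (18 mm allowed).

**Button:** I pressed it until the force had changed by 14 N. The fingertips stopped at a height of 0.150 m, about 6 mm below the button's stated top. After release its green face was back at its starting pixels in both cameras, to within 0.2 px. The press depth comes from tip height and force, because the button's travel can't be read directly.

**Bystanders:** In the last pictures the glue bottle, wheel, jar and screwdriver looked unmoved. I judged that by eye and did not measure it again.

**Failed checks:** In two mid-push pictures the gripper hid the knob, so the top-camera fix was wrong. The scene-camera fix also failed in the first of them, so I backed off and measured again there. After the push across, I went by the scene camera alone. No other check disagreed.

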